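# Let the tea ball out of the release rack

## Task

The freshly polished silver must not get finger marks: on the two-lane rack, press down the pad of the rocking lever on the tea ball's lane so that its gate lifts and the tea ball rolls by itself into the pocket at the end of its lane, then let go of the lever so that the gate closes again behind it. Do not touch the tea ball or the drum-shaped salt pot, leave the other lever alone so that the salt pot stays waiting behind its gate, and leave the other things on the table where they are.

Things in the scene. Friction and masses are not known exactly. Their poses are not given: they have to be found in the camera images.
- rack: Plywood two-lane release rack, base 280 (x -70 to 210) x 190 (y) mm, about 140 high with its levers, fixed. Origin at table height; x runs down the lanes, away from the robot, y to the left. Lanes with dark red felt, 46 mm wide inside, centres at y +26 and -26 mm; in each a slope (x -50 to 90 mm) shut by a hanging metal gate at x 90, then a pocket. Two aluminium levers flank them.
- tea_ball: Tea infuser ball: metal sphere 40 mm across with dark seam and small dark dots, origin at its centre. Waits behind the gate of the left or right lane (varies), centre at x 70 mm in the rack's frame. When its gate is raised it rolls by itself and within about 3 s rests against the far wall of the pocket (x 105 to 200 mm), centre at x 180, z 40.
- salt_drum: Drum-shaped salt pot: metal cylinder 40 mm across, 36 mm long, lying across the other lane behind its gate; origin at its centre, y along its axis.
- pad_left (a point): Top centre of the black 34 x 34 mm press pad on the robot-side end of the left rocking lever; moves with it. In the rack's frame: x -137, y +75, z 135 mm when up (sloping 0.2 rad, robot-side edge higher). It sinks 49 mm nearly straight down to the stop (sloping 0.2 rad the other way). It takes 3 N at first, about 6 N at the stop. Free space above.
- pad_right (a point): Top centre of the black 34 x 34 mm press pad on the robot-side end of the right rocking lever; moves with it. In the rack's frame: x -137, y -75, z 135 mm when up (sloping 0.2 rad, robot-side edge higher). It sinks 49 mm nearly straight down to the stop (sloping 0.2 rad the other way). It takes 3 N at first, about 6 N at the stop. Free space above.
- lever_left (a joint): Angle of the left lever, rad: 0 = pad up, gate down (a spring brings it back when let go); grows as the pad is pressed, hard stop at 0.42. It lifts the gate of the left lane only. Pivot at x -20, z 105 mm in the rack's frame. A piece can roll under the gate from about 0.22 rad; from 0.34 it is well clear.
- lever_right (a joint): Angle of the right lever, rad: 0 = pad up, gate down (a spring brings it back when let go); grows as the pad is pressed, hard stop at 0.42. It lifts the gate of the right lane only. Pivot at x -20, z 105 mm in the rack's frame. A piece can roll under the gate from about 0.22 rad; from 0.34 it is well clear.
- egg_cup: Bystander: plated egg cup, 42 mm across, 55 mm tall, stands between the two pads; origin under its middle.
- candlestick: Bystander: plated candlestick, 84 mm foot, 165 mm tall, stands to the left of the rack; origin under its middle.
- polish_jar: Bystander: white jar with black cap, 68 mm across, 70 mm tall, stands to the right of the rack; origin under its middle.
- spoon: Bystander: metal spoon, 170 mm long, lies left of the rack on the robot's side; origin at its middle.
- brush: Bystander: wooden brush lying right of the rack on the robot's side; origin at its middle.
- sugar_bowl: Bystander: plated bowl, 110 mm across, 60 mm tall, out at the right; origin under its middle.
- tankard: Bystander: plated mug, 84 mm across, 110 mm tall, out at the left; origin under its middle.

How it is judged:
By the outcome, as a careful person would: the job done as asked, in the order asked, and still so for the second after the job is handed in, with the robot touching nothing.
It also fails if it takes over 32 s, if anything falls off the work surface, if the arm or the gripper's body presses on something with over 40 N, if the wrist force passes 120 N, or if a joint passes its speed limit or range.

## Robot

A 7-joint arm with a two-finger parallel gripper is mounted at the origin on the work surface. World frame = base frame: x ahead of the robot, y to its left, z up, the work surface at z = 0. Lengths are in m, angles in rad, forces in N, time in s.
With the tool pointing down it reaches from about 0.425 to 0.825 m from the base axis. Payload 3.6 kg.
Tool frame: the origin (TCP) lies at the centre of the arm's flange, where the gripper is bolted on; the fingertips stand 173 mm ahead of it and the grasp point (between the pads) lies 155 mm ahead of it; z points along the fingers, y is the line along which they close (so a half turn about z gives the same grasp; the last joint's range is limited). The gripper opens to 85 mm and grips with 20 to 120 N. Pads are 22 mm wide; open, the fingers measure 114 mm over their backs; the gripper's body (76 mm by 85 mm) begins 54 mm behind the grasp point. The pads swing forward as they close: fully open they stand 13 mm farther back than shut.
Start: joints at [-0.026, 0.615, -0.013, 1.423, 0.008, 1.103, -0.04], TCP at [0.65, 0, 0.405] pointing down, gripper open.
Joint ranges: [-3.12, 3.12], [-0.3, 2.06], [-1.34, 1.32], [0.26, 2.42], [-1.36, 4.5], [0.01, 1.98], [-2.84, 2.84]. Speed limits (rad/s): [2.79, 2.79, 3.14, 3.14, 3.14, 3.14, 3.14].

## Interface

Orientations are given as a rotation vector (axis times angle).
In Python, from station import * gives the robot as it stands. Calls block until the motion is done:
- movep(position, orientation): joint-space move of the TCP to a pose.
- move_l(position, orientation=None, feed=0.15): straight line of the TCP; orientation=None keeps the orientation; feed is the mean speed in m/s.
- move_j(angles): joint-space move.
- gripper_open() and close(): open the fingers fully, or close them until they stop; the grip force is fixed at half the most.
- wait(seconds).
- solve_ik(position, orientation): joint angles nearest the present ones, or None.
- read_state(): the state.
- get_image(name): name is "scene" or "side" or "wrist"; returns a dict with "color" (420x560x3 uint8, red, green, blue), "fx", "fy", "cx", "cy" (pixels), "k1" (the pictures are not rectified: a ray, as slopes to the right and down, at radius r is drawn at 1 + k1 r^2 times it, then the intrinsics apply), "position" and "attitude" of the camera in the world. Camera axes: x right, y down, z forward; pixel columns grow to the right and rows downward; lengths in m; the calibration is good to about 2 mm. A picture is of the moment at which its call begins. There is no depth.
A pose or a line that the arm cannot do raises PlanningError and nothing moves.
- job_done(): hands the job in; it is judged then, once.
The state is a dict: "time": time; "joint_positions": joint angles; "dq": joint speeds; "joint_efforts": joint torques, N m; "eef_pos": TCP position; "eef_rot": TCP orientation; "contact_force": force on the tool from outside, world axes, zero at the start; "ft_torque": the same for the moment, N m; "grip_width": finger opening in m; "grasp_force": force on a finger pad.
Only numpy, scipy, OpenCV 4.12 (cv2) and the standard library are available. Lean on these libraries where they do the work, as an engineer would, in place of code of your own. Each camera call takes 0.05 s, during which the arm holds its last target. There are 200 camera calls.

## Working session

There is one attempt and no reset: what is moved stays moved. The work goes in short steps, each a Python script; the robot and the scene stay as the last script left them, time stands still between calls to the robot, and variables do not carry over. Pictures are saved under pics/ and viewed, at most 10 in all, crops included, and the job is handed in when it is done.

```bash
mkdir -p pics
python3 - <<'E'
from station import *
import cv2,numpy as np
for n in ["scene","side"]:
    d=get_image(n); cv2.imwrite(f"pics/{n}1.png",d["color"][:,:,::-1])
    print(n,{k:np.round(v,4).tolist() for k,v in d.items() if k!="color"})
s=read_state();print(s["time"],s["eef_rot"],s["contact_force"])
E
```

```text
scene {'fx': 521.7671, 'fy': 521.7671, 'cx': 283.784, 'cy': 212.0671, 'k1': -0.0869, 'position': [1.4506, -0.6945, 1.4295], 'attitude': [-2.2479, -1.074, 0.3985]}
side {'fx': 492.2168, 'fy': 492.2168, 'cx': 276.0496, 'cy': 211.7457, 'k1': -0.1738, 'position': [-0.0376, 0.8166, 1.0465], 'attitude': [-0.8314, 2.5169, -1.1185]}
0.1 [-2.22017731 -2.22032925  0.00258676] [-0.08795269  0.98120258 -0.46631321]
```

View pics/scene1.png

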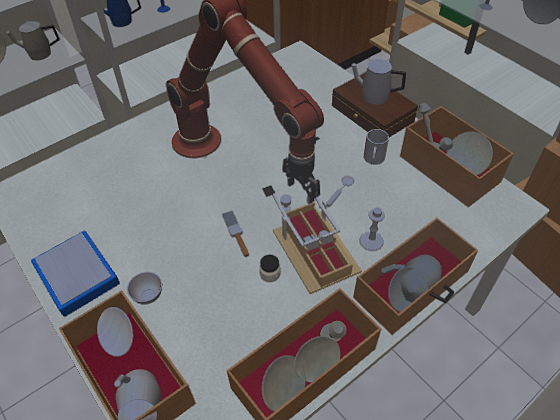

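View pics/side1.png

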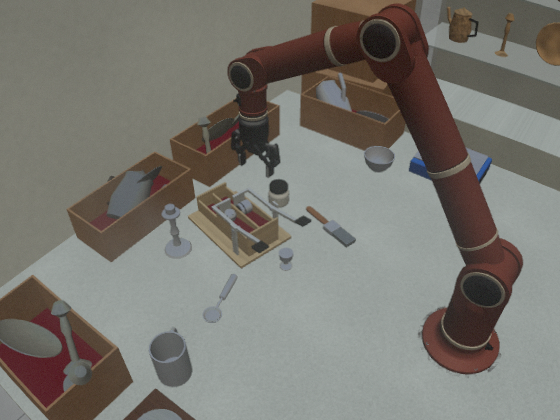

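The scene view shows the rack near (315,245) with the right pad at (268,191). In the side view, the left pad is at (261,246) and the right pad at (303,221). I'll enlarge both and add the wrist view.

Run:
```python
from station import *
import cv2,numpy as np
a=cv2.imread("pics/scene1.png")[175:295,250:370]; b=cv2.imread("pics/side1.png")[170:280,180:320]
f=lambda i:cv2.resize(i,(400,400*i.shape[0]//i.shape[1]),interpolation=cv2.INTER_CUBIC)
a,b=f(a),f(b); o=np.zeros((400,800,3),np.uint8); o[:a.shape[0],:400]=a;o[:b.shape[0],400:]=b
cv2.imwrite("pics/crop.png",o)
d=get_image("wrist"); cv2.imwrite("pics/wrist1.png",d["color"][:,:,::-1])
print({k:np.round(v,4).tolist() for k,v in d.items() if k!="color"})
```

```text
{'fx': 304.8243, 'fy': 304.8243, 'cx': 279.4689, 'cy': 210.6892, 'k1': 0.014, 'position': [0.6496, 0.0827, 0.373], 'attitude': [2.8149, 0.0011, -0.0036]}
```

View pics/crop.png

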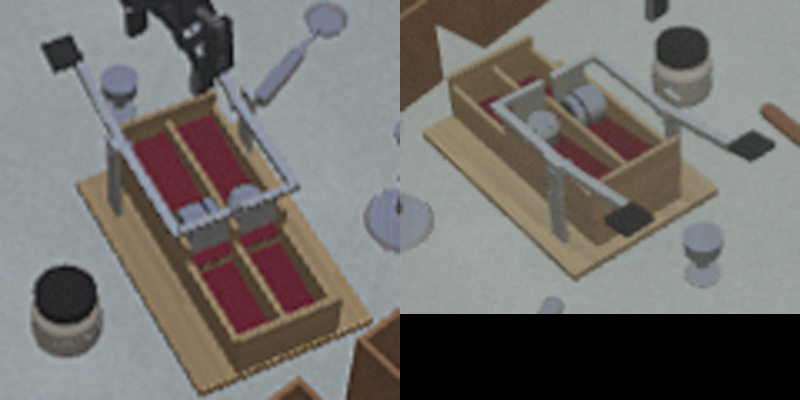

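View pics/wrist1.png

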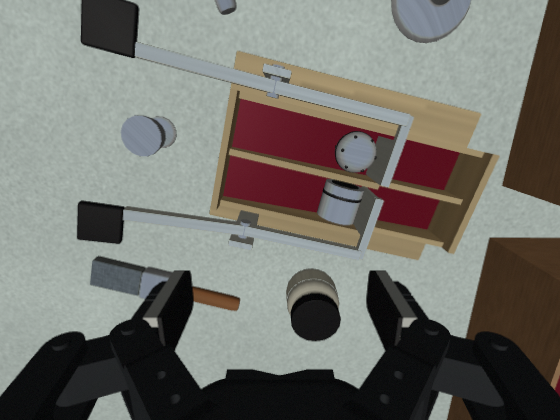

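The wrist view shows the tea ball (dotted sphere) at (355,152) in the left lane (image up is +y). The drum is at (340,205) in the right lane. The left pad is at about (108,25) and the right pad at about (100,222). Next I'll measure the pads.

```bash
cat > h.py <<'E'
import cv2,numpy as np
from scipy.spatial.transform import Rotation as R
def ray(d,uv):
    q=np.array([(uv[0]-d["cx"])/d["fx"],(uv[1]-d["cy"])/d["fy"]]); p=q.copy()
    for _ in range(20): p=q/(1+d["k1"]*(p@p))
    return np.array(d["position"]),R.from_rotvec(d["attitude"]).apply([*p,1])
def onz(d,uv,z):
    o,r=ray(d,uv); return o+r*(z-o[2])/r[2]
def dark(d,box):
    x0,y0,x1,y1=box; m=(d["color"][y0:y1,x0:x1].max(2)<75).astype(np.uint8)
    n,l,s,c=cv2.connectedComponentsWithStats(m); i=1+s[1:,4].argmax()
    return c[i]+[x0,y0],s[i]
E
python3 - <<'E'
from station import *
from h import *
w=get_image("wrist");s=get_image("side")
P={}
for n,bw,bs in [("L",(70,0,150,65),(245,232,275,258)),("R",(70,195,130,250),(288,208,316,232))]:
    cw,a=dark(w,bw); cs,b=dark(s,bs)
    P[n]=onz(w,cw,.135)
    o1,r1=ray(w,cw);o2,r2=ray(s,cs)
    t=np.linalg.lstsq(np.c_[r1,-r2],o2-o1,rcond=None)[0]
    print(n,cw,a,cs,b,P[n].round(4),onz(s,cs,.135).round(4),"tri",(o1+t[0]*r1).round(4),(o2+t[1]*r2).round(4))
d=P["L"]-P["R"];yaw=np.arctan2(-d[0],d[1]);print("sep",np.linalg.norm(d),"yaw",yaw)
c,sn=np.cos(yaw),np.sin(yaw);M=np.array([[c,-sn],[sn,c]])
O=(P["L"]+P["R"])[:2]/2-M@[-.137,0];print("rack",O)
for n,uv,z in [("ball",(355,152),.075),("drum",(340,205),.075),("ball",(355,152),.06)]: print(n,M.T@(onz(w,uv,z)[:2]-O))
# brown base corners at z~.012
for uv in [(236,52),(478,112)]: print(M.T@(onz(w,uv,.01)[:2]-O))
E
```

```text
L [109.66596491  25.36701754] [  11    0   58   58 2850] [259.49593496 246.41463415] [  7   9  16  12 123] [0.5338 0.1349 0.135 ] [0.5301 0.1401 0.135 ] tri [0.5318 0.1357 0.131 ] [0.5328 0.1369 0.1307]
R [ 99.57628094 221.98330455] [   7    6   48   43 1737] [302.37362637 220.83516484] [ 7  8 16 10 91] [ 0.4994 -0.0081  0.135 ] [ 0.4959 -0.0048  0.135 ] tri [ 0.4976 -0.0092  0.1321] [ 0.4981 -0.0081  0.1314]
sep 0.1469769649659125 yaw -0.23577646838442373
rack [0.64979599 0.03139235]
ball [0.06788964 0.02695366]
drum [ 0.06974846 -0.02794668]
ball [0.07191416 0.0258001 ]
[-0.07093416  0.09281556]
[0.20548079 0.09636498]
```

The measurements agree: pad separation is 147 mm against 150 mm, and the ball sits at (68–72, 26) in the rack frame. The base edges are right as well. Now I'll press the left pad.

Run:
```python
from station import *
from h import *
yaw=-.236;O=np.array([.6498,.0314]);c,s=np.cos(yaw),np.sin(yaw)
xy=O+np.array([[c,-s],[s,c]])@[-.137,.0755]
rot=(R.from_euler("z",yaw)*R.from_rotvec(read_state()["eef_rot"])).as_rotvec()
print(xy)
close()
movep([*xy,.173+.165],rot)
f0=np.array(read_state()["contact_force"]);print("free",f0,read_state()["time"])
for z in [.145,.125,.110,.097,.092]:
    move_l([*xy,.173+z],feed=.06)
    st=read_state();print(z,np.round(np.array(st["contact_force"])-f0,1),np.round(st["eef_pos"],4),round(st["time"],2))
a=get_image("scene")["color"];b=get_image("wrist")["color"];e=get_image("side")["color"]
f=lambda i:cv2.resize(i,(400,300))
o=np.vstack([np.hstack([f(a[175:295,250:410]),f(b)]),np.hstack([f(e[170:275,180:320]),f(a)])])
cv2.imwrite("pics/press.png",o[:,:,::-1])
```

```text
[0.53425056 0.13683992]
free [1.22862484 0.28538918 0.59441335] 1.8083
0.145 [-1.7  0.4  0.3] [0.5344 0.1365 0.3174] 2.29
0.125 [-2.8  1.6  2.3] [0.5341 0.1374 0.2979] 2.77
0.11 [-2.5  1.1  4.1] [0.5343 0.1372 0.2832] 3.17
0.097 [-1.7  1.4  4.1] [0.5344 0.1371 0.2705] 3.54
0.092 [-1.2  2.   3.8] [0.5347 0.137  0.2656] 3.79
```

View pics/press.png

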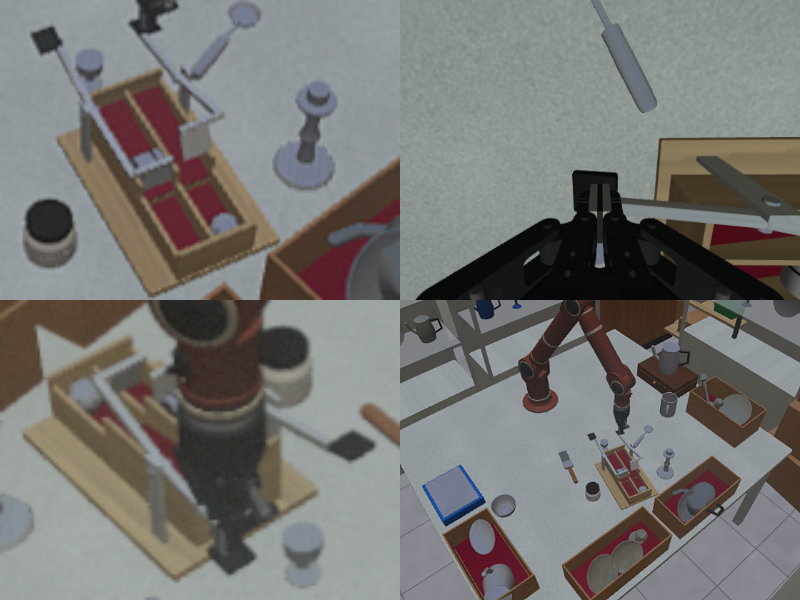

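The left gate is raised and the ball is already at the pocket's end wall (crop (225,222)). The drum is still behind the right gate at (150,162). I'll hold briefly so the ball settles, then release slowly so the gate closes gently.

Run:
```python
from station import *
from h import *
wait(1.5)
p=np.array(read_state()["eef_pos"])
move_l([p[0],p[1],.173+.145],feed=.06)
move_l([p[0],p[1],.173+.21],feed=.12)
wait(1.0)
st=read_state();print(st["time"],np.round(st["contact_force"],1),st["eef_pos"])
a=get_image("scene")["color"];b=get_image("wrist")["color"];e=get_image("side")["color"]
f=lambda i:cv2.resize(i,(400,300))
o=np.vstack([np.hstack([f(a[175:295,250:410]),f(b)]),np.hstack([f(e[170:275,180:320]),f(a)])])
cv2.imwrite("pics/rel.png",o[:,:,::-1])
```

```text
8.1667 [-0.4  0.5 -0.4] [0.53461729 0.13697242 0.3830213 ]
```

View pics/rel.png

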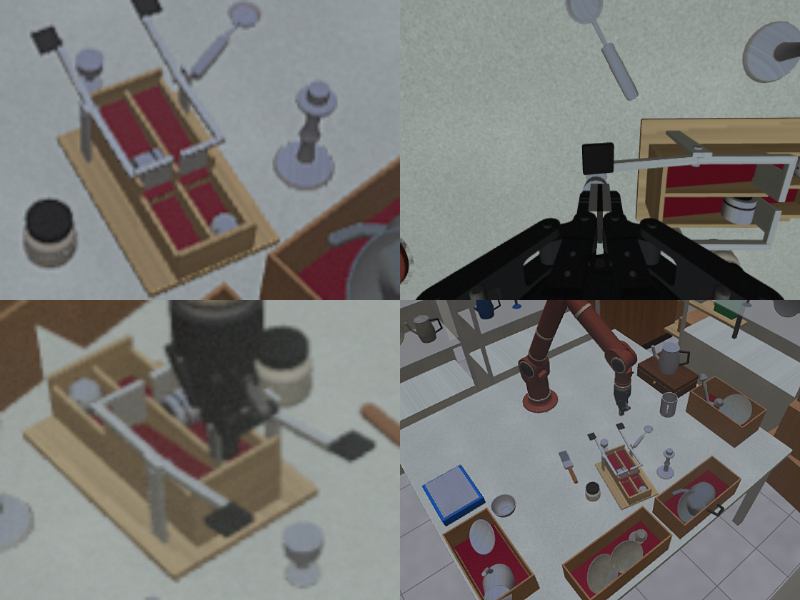

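The left pad is back up at crop (147,5) and its gate is down at (200,158). The ball is in the pocket at (225,222), the drum is still behind its gate, and the arm is clear of everything.

```bash
python3 -c "
from station import *
print(job_done())"
```

```text
the job is handed in; nothing more can be done
None
```

I pressed the left lever, the tea ball rolled into its pocket and the gate closed behind it; the salt pot is still waiting behind its own gate, and I handed the job in at about 8 s.

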